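# Open a cell's air valve past half flow to full and reset the fault

### The arm

A 6-joint arm with a two-finger parallel gripper is mounted at the origin on the work surface. World frame = base frame: x ahead of the robot, y to its left, z up, the work surface at z = 0. Lengths are in m, angles in rad, forces in N, time in s.
With the tool pointing down it reaches from about 0.325 to 0.775 m from the base axis. Payload 5.5 kg.
Tool frame: the origin (TCP) lies on the mounting face of the last link; the fingertips stand 173 mm ahead of it and the grasp point (between the pads) lies 155 mm ahead of it; z points along the fingers, y is the direction in which the jaws open and shut (so a half turn about z gives the same grasp; the last joint's range is limited). The gripper opens to 85 mm and grips with 20 to 120 N. Pads are 22 mm wide; open, the fingers measure 114 mm over their backs; the gripper's body (76 mm by 85 mm) begins 54 mm behind the grasp point. The pads swing forward as they close: fully open they stand 13 mm farther back than shut.
Start: joints at [-1.375, 0.091, 1.231, -0, 1.82, -0.057], TCP at [0.15, -0.581, 0.405] pointing down, gripper open.
Joint ranges: [-2.87, 2.87], [-0.86, 2.18], [0.17, 2.46], [-1.51, 4.65], [0.06, 2.69], [-2.65, 2.65]. Speed limits (rad/s): [2.57, 2.57, 3.01, 3.14, 3.14, 3.14].

### API

Orientations are given as a rotation vector (axis times angle).
In Python, from plant import readout, viewer, env gives the robot as it stands.
- The arm moves only by the tool apply_moves, never from a script. Its argument "targets" is a list that holds one entry, the list of rows, each a list of 4 numbers: the shift along the tool's x, y, z in units of 40 mm (1.0 is 40 mm), then the turn about the tool's z in units of 6 degrees (1.0 is 6 degrees). In form: [[[dx, dy, dz, roll], ...]]. A call has 1 to 8 rows; each row shifts and turns the commanded pose from where the row before left it, along the tool's axes as they then stand; what a row does not reach is not made up. A row lasts 1/8 s, in which the tool goes at most 62.5 mm and 10.7 degrees, less where a joint would pass 70% of its speed; a pose out of reach is approached as far as the arm can. A call is refused whole if a number of a shift passes 1 or a number of a turn 1, either way. A call with a gripper value outside its range is refused whole. "jaw" is the opening in per cent of the stroke, from 0 (shut) to 100 (fully open), set as the call begins (left out, the last holds). The fingers move at their own pace and stop on an object; the grip force is fixed at half the most. Time passes only in rows, so rows that do not move let the fingers close. It gives the time, the measured TCP pose, the force and the opening at its end, in the units of the state.
- readout.get_obs(): the state, without advancing time (a new reading comes with each control period).
- viewer.camera(name): name is "side" or "top"; returns (picture, depth): 400x640x3 uint8, red, green, blue; 400x640 float32, m along the optical axis (not along the pixel's ray), 0 where there is no reading.
- viewer.calibration(name): a dict with "fx", "fy", "cx", "cy" (pixels), "dist" ([k1, k2, p1, p2, k3] as OpenCV has them; the pictures are not rectified), "extrinsics" (4x4, takes a point from camera to world coordinates). Camera axes: x right, y down, z forward; pixel columns grow to the right and rows downward; lengths in m; the calibration is good to about 2 mm. A picture is of the moment at which its call begins. calibration takes no time and is no camera call.
- env.close_job(): hands the job in, once; it reports no verdict.
The state is a dict: "clock": time; "qpos": joint angles; "joint_vel": joint speeds; "effort": joint torques, N m; "tcp_pos": TCP position; "tcp_rot": TCP orientation; "force": force on the tool from outside, world axes, zero at the start; "torque": the same for the moment, N m; "gripper_width": opening from 0.0 (shut) to 1.0 (fully open).
Only numpy, scipy, OpenCV 4.12 (cv2) and the standard library are available. Lean on these libraries where they do the work, as an engineer would, in place of code of your own. Each camera call takes 0.05 s, during which the arm holds its last target.

### The job

The fixture's air is off and the cell shows a low-air fault: with the fingertips, push the lever with the yellow ball knob from the red mark, past the half-flow notch at amber, until it rests against the full-open stop at green, without taking the lever between the fingers. Then press the blue reset button fully in and let it come back out. Leave the emergency stop and the black-knobbed valve as they are, and do not move any of the things lying on the bench.

Things in the scene. Friction and masses are not known exactly. Their poses are not given: they have to be found in the camera images.
- yellow_valve: the fixture's rotary air valve, fixed to the bench: plate 110 x 100 x 8 mm, grey body 70 x 70 mm, white dial 120 mm across, its top 60 mm above the bench; a lever swings level over it. Origin on the bench under the lever's pivot; z up. Amber mark at its -x side (front), red and green 0.70 rad either side of it: red towards its +y, green towards its -y. Two blue tubes leave at +x.
- yellow_lever (a joint): swing of the yellow lever about the vertical pivot, growing counter-clockwise seen from above: 0 shut stop (red), 0.70 half-flow notch (amber), 1.40 full-open stop (green). Sprung: let go between 0.35 and 1.05 it returns to the notch, beyond 1.05 it snaps to the full stop, ahead of the push. 83 mm from the pivot it takes 5 to 9 N to leave a stop or the notch.
- yellow_lever_knob (a point): centre of the yellow ball knob, 32 mm in diameter, at the lever's end, 125 mm from the pivot axis, 84 mm above the bench. x axis along the lever outwards, y in the opening direction (counter-clockwise), z up.
- yellow_lever_rod (a point): point on the axis of the yellow lever's rod, 83 mm from the pivot, 84 mm above the bench, axes as for the knob. The rod is level, round, steel, 10 mm thick; it is bare from the dial's rim (60 mm from the pivot) to the ball's collar (106 mm), with only the bench and the 8 mm plate below it.
- black_valve: the twin valve of another circuit, with a black ball knob, the same in all sizes; origin and axes as for the yellow one. Stays shut.
- black_lever (a joint): swing of the black-knobbed lever, values as for the yellow one. At its shut stop (0) at the start, to be left there.
- black_lever_knob (a point): centre of the black ball knob, 32 mm in diameter, 84 mm above the bench, axes as for the yellow one.
- button_box: grey push-button box fixed to the bench, 150 (x) x 80 (y) mm, lid 56 mm above the bench; origin on the bench under its centre. Blue reset button on its -x half, 38 mm from the centre; emergency stop, a red mushroom 40 mm across on a yellow disc, on its +x half, 36 mm from the centre, top 87 mm above the bench.
- reset_top (a point): centre of the top face of the blue reset button, 28 mm across in a steel bezel 44 mm across; 78 mm above the bench when out. It is pressed straight down.
- reset (a joint): travel of the reset button: 0 out, 0.006 (m) fully in, which takes 5 N; it springs back when let go.
- estop (a joint): travel of the red emergency-stop mushroom: 0 out, 0.005 (m) fully in. To be left alone.
- red_plug: red industrial power plug, 97 mm long, 62 mm high, lying on its side with its pins to +x; origin under its centre
- tape: roll of black electrical tape lying flat, 68 mm across, 19 mm high; origin under its centre
- oiler: white plastic oil bottle with a red cap, 42 mm across, 105 mm tall, standing; origin under its centre
- screwdriver: screwdriver with a green handle, 190 mm long, lying along its x axis; origin under its middle
- spanner: steel spanner, 160 mm long, lying along its x axis; origin under its middle
- jaw: L-shaped aluminium gripper jaw, 60 x 24 mm, 48 mm high; origin under its centre
- silencer: brass exhaust silencer, 25 mm across, 52 mm tall, standing; origin under its centre

How it is judged:
By the outcome, as a careful person would: the job done as asked, in the order asked, and still so for the second after the job is handed in, with the robot touching nothing.
It also fails if it takes over 45 s, if anything falls off the work surface, if the arm or the gripper's body presses on something with over 40 N, if the wrist force passes 120 N, or if a joint passes its speed limit or range.

## Working session

There is one attempt and no reset: what is moved stays moved. The work goes in short steps, Python scripts to look and compute and a tool call to move; the robot and the scene stay as the last step left them, time stands still between calls to the robot, and variables do not carry over. Pictures are saved under pics/ and viewed, and the job is handed in when it is done.

Besides the shell and the picture viewer there is one more tool, called after "Request:" in YAML: its name, and indented under it one key for each argument. apply_moves: Moves the arm, as the interface text tells. Its arguments: {"type":"object","properties":{"targets":{"type":"array","items":{"type":"array","items":{"type":"array","items":{"type":"number"}}}},"jaw":{"type":"number"}},"required":["targets"]}

```bash
ls; mkdir -p pics
python3 - <<'E'
from plant import readout, viewer, env
import cv2, numpy as np
print(readout.get_obs())
for n in ("top","side"):
    p,d=viewer.camera(n); cv2.imwrite(f"pics/{n}0.png",p[:,:,::-1]); np.savez(f"{n}0.npz",p=p,d=d)
    print(viewer.calibration(n))
E
```

```text
pics
{'clock': 0.0, 'qpos': array([-1.37472862e+00,  9.18928901e-02,  1.23192157e+00,  4.56876310e-06,
        1.81985601e+00, -5.66883023e-02]), 'joint_vel': array([ 0.00114578, -0.00018903,  0.00027998,  0.00095061,  0.00091754,
        0.00136943]), 'effort': array([ 2.18477021e-05, -4.58728051e+01, -4.18027890e+01, -8.03207536e-05,
        1.16279226e-02,  2.01364088e-05]), 'tcp_pos': array([ 0.1500595 , -0.58098346,  0.40351001]), 'tcp_rot': array([-3.11448143e+00, -3.95712655e-01,  2.20185715e-04]), 'force': array([-0.06033129, -0.11961403, -0.53653252]), 'torque': array([-0.02661297, -0.00758639,  0.04699785]), 'gripper_width': 1.004643136743037}
{'fx': 496.2203637569884, 'fy': 496.2203637569884, 'cx': 323.0864433545547, 'cy': 197.7416779291868, 'dist': array([-0.01814928,  0.        ,  0.        ,  0.        ,  0.        ]), 'extrinsics': array([[ 1.86082861e-02, -9.98262289e-01,  5.59118397e-02,
         4.86953864e-01],
       [-9.99826277e-01, -1.86390822e-02, -2.93226683e-05,
        -1.17121710e-02],
       [ 1.07141709e-03, -5.59015809e-02, -9.98435709e-01,
         1.31690099e+00],
       [ 0.00000000e+00,  0.00000000e+00,  0.00000000e+00,
         1.00000000e+00]])}
{'fx': 366.70706811324044, 'fy': 366.70706811324044, 'cx': 320.1365562847232, 'cy': 201.91851722914114, 'dist': array([0.01095854, 0.        , 0.        , 0.        , 0.        ]), 'extrinsics': array([[-0.99699829, -0.04358624,  0.0639894 ,  0.50606904],
       [-0.07585504,  0.71541547, -0.69456945,  0.59259571],
       [-0.01550533, -0.69733848, -0.71657423,  0.70609803],
       [ 0.        ,  0.        ,  0.        ,  1.        ]])}
```

View pics/top0.png

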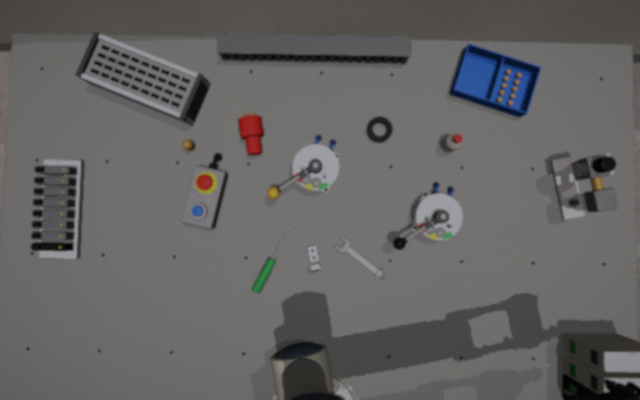

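View pics/side0.png

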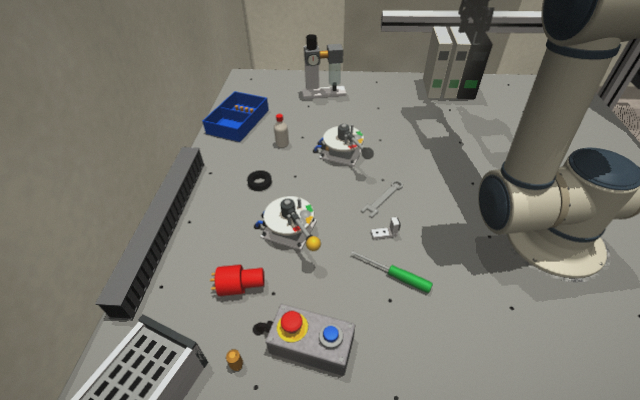

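Top view: yellow knob at about (273,192), yellow valve dial (315,167), blue button (198,211), e-stop (205,182), and black knob (400,243). The robot is at the bottom, with +x up. Next I'll measure these.

```bash
cat > h.py <<'E'
from plant import readout, viewer, env
import cv2, numpy as np
def ray(n,uv):
    c=viewer.calibration(n);K=np.array([[c['fx'],0,c['cx']],[0,c['fy'],c['cy']],[0,0,1]])
    u=cv2.undistortPoints(np.array([[uv]],float),K,c['dist'])[0,0]
    T=c['extrinsics']; return T[:3,3],T[:3,:3]@np.array([u[0],u[1],1])
def plane(n,uv,z):
    o,d=ray(n,uv); return o+d*(z-o[2])/d[2]
def tri(uvt,uvs):
    o1,d1=ray("top",uvt);o2,d2=ray("side",uvs)
    s=np.linalg.lstsq(np.c_[d1,-d2],o2-o1,rcond=None)[0]
    a,b=o1+s[0]*d1,o2+s[1]*d2; return (a+b)/2,np.linalg.norm(a-b)
def blob(p,lo,hi,box):
    x0,y0,x1,y1=box; h=cv2.cvtColor(p,cv2.COLOR_RGB2HSV)
    m=cv2.inRange(h,np.array(lo),np.array(hi)); k=np.zeros_like(m);k[y0:y1,x0:x1]=m[y0:y1,x0:x1]
    n,l,st,ce=cv2.connectedComponentsWithStats(k); i=1+np.argmax(st[1:,4]); return ce[i],st[i]
E
python3 - <<'E'
from h import *
np.set_printoptions(precision=4,suppress=True)
P={n:np.load(n+"0.npz")['p'] for n in("top","side")}
D={n:np.load(n+"0.npz")['d'] for n in("top","side")}
def do(name,lo,hi,bt,bs,z):
    a,sa=blob(P["top"],lo,hi,bt);b,sb=blob(P["side"],lo,hi,bs)
    print(name,a,sa,b,sb,"tri",tri(a,b),"top",plane("top",a,z),"side",plane("side",b,z),"depth",D["top"][int(a[1]),int(a[0])])
do("knob",(15,120,80),(32,255,255),(262,182,284,202),(302,232,325,253),.084)
do("reset",(100,110,60),(125,255,255),(185,198,212,222),(315,320,345,350),.078)
do("estop",(0,150,60),(8,255,255),(190,165,220,200),(275,305,310,340),.082)
do("dial",(0,0,150),(180,45,255),(285,140,345,195),(255,195,325,245),.060)
do("bdial",(0,0,150),(180,45,255),(412,190,466,243),(320,125,365,162),.060)
for n,b,s in(("top",(240,130,370,230),6),("top",(160,150,250,250),6),("side",(240,180,370,300),6),("top",(380,180,470,260),6)):
    x0,y0,x1,y1=b;cv2.imwrite(f"pics/c_{n}_{x0}.png",cv2.resize(P[n][y0:y1,x0:x1,::-1],None,fx=s,fy=s,interpolation=2) if s*(y1-y0)<=600 else cv2.resize(P[n][y0:y1,x0:x1,::-1],None,fx=5,fy=5))
E
```

```text
knob [273.     192.4862] [268 187  12  12 109] [312.625  242.8274] [306 236  15  15 168] tri (array([0.5675, 0.1131, 0.0852]), np.float64(0.0015718757553141794)) top [0.5668 0.1132 0.084 ] side [0.5684 0.1122 0.084 ] depth 1.2229502
reset [196.747  210.5904] [192 206  11  10  83] [330.2147 333.4817] [323 326  15  16 191] tri (array([0.5191, 0.3045, 0.0735]), np.float64(0.0014233798358237483)) top [0.5183 0.3034 0.078 ] side [0.5197 0.3065 0.078 ] depth 1.2373223
estop [203.7516 181.7134] [197 175  15  14 157] [291.025 321.4  ] [281 311  21  22 360] tri (array([0.5916, 0.2884, 0.0772]), np.float64(0.0010147039766488831)) top [0.5907 0.2872 0.082 ] side [0.5914 0.2907 0.082 ] depth 1.2315564
dial [317.8497 161.2508] [293 145  45  40 945] [290.8662 212.1722] [ 255  195   70   50 1876] tri (array([0.641 , 0.0027, 0.0582]), np.float64(0.018654983988829445)) top [0.6502 0.0033 0.06  ] side [0.6312 0.0048 0.06  ] depth 1.2301321
bdial [441.157  210.0482] [417 194  45  41 892] [331.7425 136.8184] [320 125  30  25 435] tri (array([ 0.5411, -0.3131,  0.0539]), np.float64(0.01834067912719932)) top [ 0.5317 -0.3118  0.06  ] side [ 0.5498 -0.3046  0.06  ] depth 1.2207258
```

View pics/c_top_240.png

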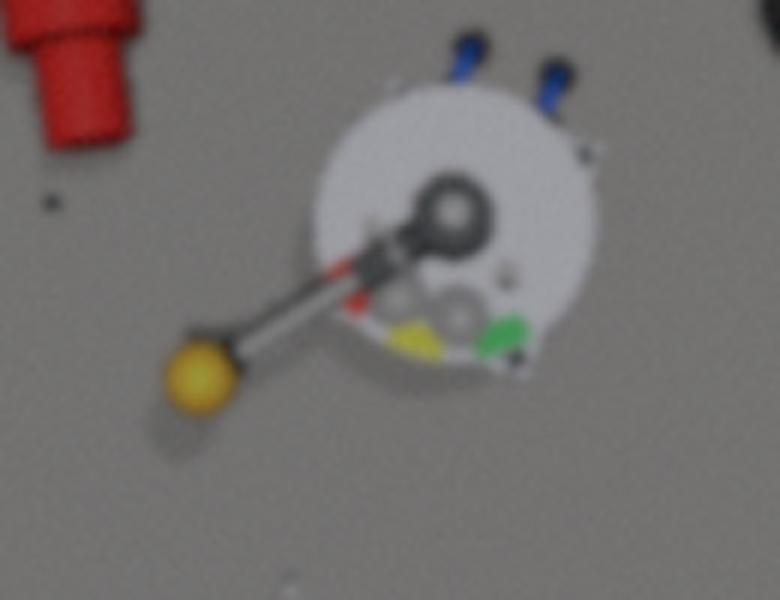

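View pics/c_top_160.png

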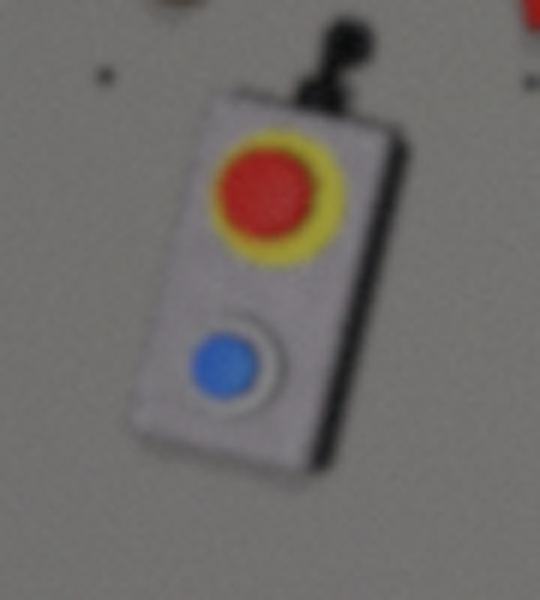

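Run:
```python
from h import *
np.set_printoptions(precision=4,suppress=True)
p=np.load("top0.npz")['p']
h=cv2.cvtColor(p,cv2.COLOR_RGB2HSV)
for b in((285,135,350,200),(408,185,470,250)):
    x0,y0,x1,y1=b
    m=((h[...,2]>135)).astype(np.uint8); k=np.zeros_like(m);k[y0:y1,x0:x1]=m[y0:y1,x0:x1]
    c=max(cv2.findContours(k,0,1)[0],key=cv2.contourArea); hl=cv2.convexHull(c)
    (e,r)=cv2.minEnclosingCircle(hl);el=cv2.fitEllipse(hl)
    print(e,r,el,plane("top",e,.06),plane("top",el[0],.06), "diam",el[1][0]/496*1.257,el[1][1]/496*1.257)
for nm,lo,hi in(("red",(0,90,60),(10,255,255)),("green",(45,60,50),(85,255,255))):
    a,s=blob(p,lo,hi,(290,140,345,200));print(nm,a,s,plane("top",a,.06))
```

```text
(315.8103332519531, 167.36207580566406) 23.969066619873047 ((315.8398132324219, 166.93714904785156), (46.45747756958008, 47.27864456176758), 137.10107421875) [0.6344 0.0082 0.06  ] [0.6355 0.0082 0.06  ] diam 0.11773598650193982 0.11981704881883436
(439.6662292480469, 215.9961700439453) 23.859956741333008 ((439.2408752441406, 216.07369995117188), (46.33566665649414, 46.75230407714844), 159.386962890625) [ 0.5165 -0.3081  0.06  ] [ 0.5163 -0.307   0.06  ] diam 0.11742728424841357 0.11848315771164432
red [299.2222 179.8889] [298 178   3   4   9] [0.6017 0.0498 0.06  ]
green [323.2683 185.5366] [319 183   9   6  41] [ 0.5884 -0.0116  0.06  ]
```

The numbers agree with the given sizes: lever length 0.1248 m against 0.125, knob height 0.085, dial diameter about 0.119. The pivot is about (0.6355, 0.0085) and the rod bearing 123°. I'll shut the fingers and move at height to behind the rod.

Request:
apply_moves:
  targets:
    - [[0.97,-0.84,0,0],[0.97,-0.84,0,0],[0.97,-0.84,0,0],[0.97,-0.84,0,0],[0.97,-0.84,0,0],[0.97,-0.84,0,0],[0.97,-0.84,0,0],[0.97,-0.84,0,0]]
  jaw: 0

```text
clock: 1.1
tcp_pos: [0.384, -0.2415, 0.4043]
tcp_rot: [-3.116, -0.396, 0.0]
force: [0.3, 0.0, 0.5]
gripper_width: 0.003
```

Request:
apply_moves:
  targets:
    - [[0.97,-0.84,0,0],[0.97,-0.84,0,0],[0.97,-0.84,0,0],[0.97,-0.84,0,0],[0.97,-0.84,0,0],[0.97,-0.84,0,0],[0.97,-0.84,0,0],[0.97,-0.84,0,0]]

```text
clock: 2.1
tcp_pos: [0.6174, 0.0964, 0.4041]
tcp_rot: [3.116, 0.396, -0.001]
force: [1.1, 0.2, 0.4]
gripper_width: 0.003
```

Request:
apply_moves:
  targets:
    - [[0,0,0.5,-1],[0,0,0.5,-1],[0,0,0.5,-1],[0,0,0,-0.12],[0,0,0,0]]

```text
clock: 2.72
tcp_pos: [0.6167, 0.0948, 0.3454]
tcp_rot: [3.011, 0.895, 0.001]
force: [0.2, 0.6, 1.1]
gripper_width: 0.001
```

Run:
```python
from h import *
from scipy.spatial.transform import Rotation as R
np.set_printoptions(precision=4,suppress=True)
o=readout.get_obs();print(o);print(R.from_rotvec(o['tcp_rot']).as_matrix())
p,d=viewer.camera("side"); cv2.imwrite("pics/side1.png",p[:,:,::-1])
```

```text
{'clock': 2.725, 'qpos': array([0.098 , 0.1515, 1.2701, 0.    , 1.7194, 1.0911]), 'joint_vel': array([-0.0025, -0.0102, -0.017 , -0.0007, -0.0025, -0.002 ]), 'effort': array([  0.0311, -47.3965, -40.7982,   0.0025,   0.006 ,  -0.0825]), 'tcp_pos': array([0.6167, 0.0948, 0.3454]), 'tcp_rot': array([3.0113, 0.8949, 0.0008]), 'force': array([0.2482, 0.5808, 1.0574]), 'torque': array([ 0.0053, -0.0126,  0.0062]), 'gripper_width': 0.001277827789531898}
[[ 0.8377  0.5461  0.0005]
 [ 0.5461 -0.8377  0.0001]
 [ 0.0005  0.0002 -1.    ]]
```

View pics/side1.png

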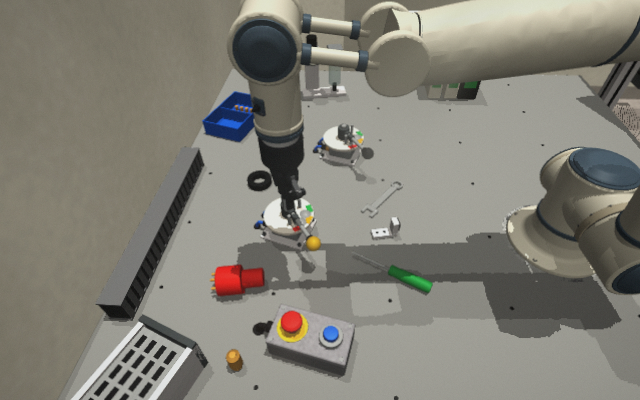

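Run:
```python
from h import *
c=viewer.calibration("side");T=np.linalg.inv(c['extrinsics'])
for L in(.155,.173,.186):
    q=T@np.array([.6167,.0948,.3454-L,1]);print(L,c['fx']*q[0]/q[2]+c['cx'],c['fy']*q[1]/q[2]+c['cy'])
p=cv2.imread("pics/side1.png")[150:270,230:370];cv2.imwrite("pics/side1c.png",cv2.resize(p,None,fx=5,fy=5,interpolation=2))
```

```text
0.155 287.37187048669335 201.2399674526456
0.173 288.0858373953326 207.5121002313164
0.186 288.58609652948184 211.906830120279
```

View pics/side1c.png

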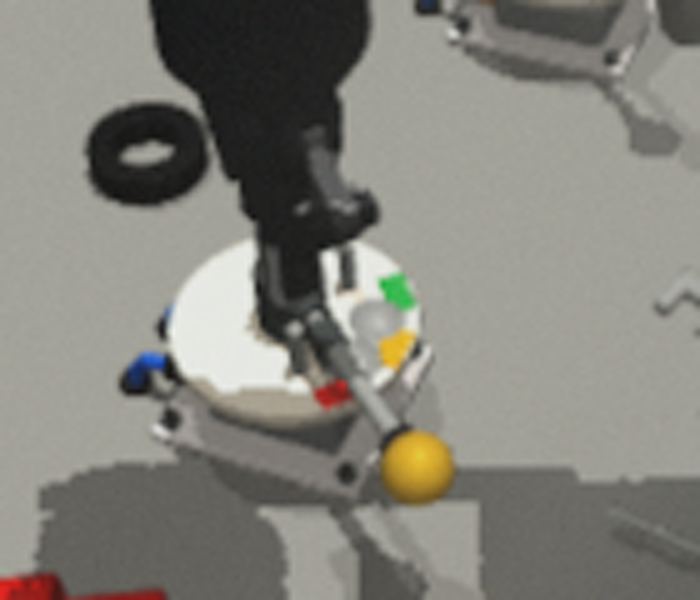

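Request:
apply_moves:
  targets:
    - [[0,0,0.5,0],[0,0,0.5,0],[0,0,0.3,0],[0,0,0,0]]

```text
clock: 3.28
tcp_pos: [0.6163, 0.0948, 0.2903]
tcp_rot: [-3.01, -0.897, 0.006]
force: [-0.1, 0.5, -0.3]
gripper_width: 0.001
```

Run:
```python
from h import *
o=readout.get_obs();t=o['tcp_pos'];print(t)
p,d=viewer.camera("side")
c=viewer.calibration("side");T=np.linalg.inv(c['extrinsics'])
for L in(.155,.173,.186):
    q=T@np.array([*(t-[0,0,L]),1]);print(L,c['fx']*q[0]/q[2]+c['cx'],c['fy']*q[1]/q[2]+c['cy'])
p=p[170:290,230:370,::-1];cv2.imwrite("pics/side2c.png",cv2.resize(p,None,fx=5,fy=5,interpolation=2))
```

```text
[0.61631021 0.0947753  0.29030771]
0.155 289.668505178824 219.76708332920538
0.173 290.3078622728251 225.41122292065316
0.186 290.7565376348615 229.37205544810593
```

View pics/side2c.png

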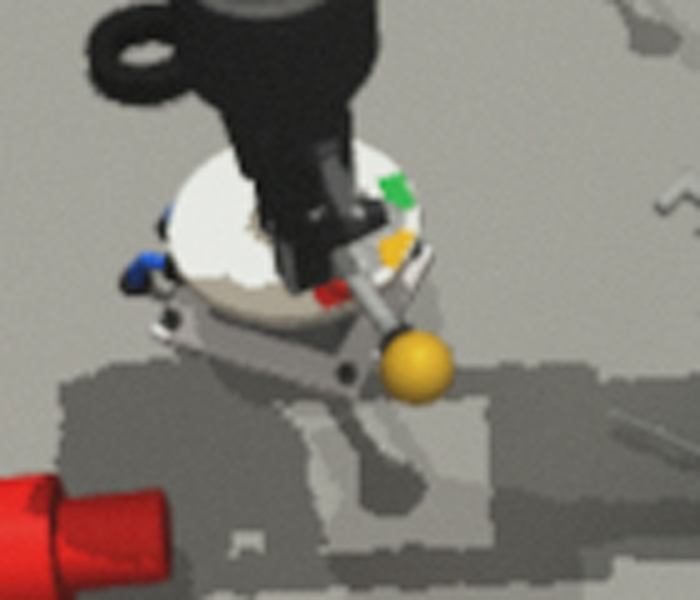

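The camera agrees with a tip length of 173 mm. Next I'll lower behind the rod to a tip height of about 70 mm and close the gap.

Request:
apply_moves:
  targets:
    - [[0,0,0.4,0],[0,0,0.4,0],[0,0,0.38,0],[0,0,0,0],[-0.2,0,0,0],[-0.15,0,0,0],[0,0,0,0]]

```text
clock: 4.2
tcp_pos: [0.6047, 0.0869, 0.2464]
tcp_rot: [3.011, 0.897, 0.002]
force: [1.3, 0.7, 0.2]
gripper_width: -0.002
```

Request:
apply_moves:
  targets:
    - [[-0.219,-0.03,0,-1],[-0.219,-0.03,0,-1],[0,0,0,0]]

```text
clock: 4.58
tcp_pos: [0.5893, 0.0786, 0.2461]
tcp_rot: [2.901, 1.206, 0.001]
force: [0.1, -0.1, -0.6]
gripper_width: -0.002
```

Run:
```python
from h import *
o=readout.get_obs();t=o['tcp_pos'];print(t,o['tcp_rot'],o['force'])
p,d=viewer.camera("side")
a,s=blob(p,(15,120,80),(32,255,255),(290,200,400,265));k=plane("side",a,.084);print(a,s,k, (k-[.6355,.0085,0]))
p=p[150:290,230:370,::-1];cv2.imwrite("pics/side3c.png",cv2.resize(p,None,fx=4,fy=4,interpolation=2))
```

```text
[0.58931363 0.07864211 0.24614792] [2.90065396e+00 1.20556765e+00 1.28761066e-03] [ 0.12013352 -0.0785831  -0.61543251]
[324.0310559  236.41614907] [317 230  15  14 161] [0.54527327 0.09315804 0.084     ] [-0.09022673  0.08465804  0.084     ]
```

View pics/side3c.png

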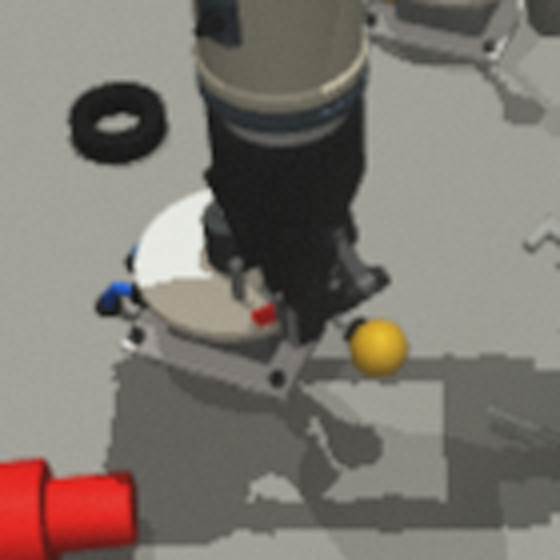

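The knob moved to bearing about 137°, so the lever is at about 0.24 rad. I'll continue along the arc.

Request:
apply_moves:
  targets:
    - [[-0.219,-0.03,0,-1],[-0.219,-0.03,0,-1],[-0.219,-0.03,0,-1],[-0.219,-0.03,0,-1],[-0.219,-0.03,0,-1],[0,0,0,0]]

```text
clock: 5.38
tcp_pos: [0.5611, 0.0458, 0.2456]
tcp_rot: [-2.491, -1.913, -0.002]
force: [1.7, 2.1, -0.6]
gripper_width: -0.001
```

```bash
cat > k.py <<'E'
from h import *
import sys
o=readout.get_obs();t=o['tcp_pos'];print(t,o['tcp_rot'],o['force'])
p,d=viewer.camera("side")
cv2.imwrite("pics/%s.png"%sys.argv[1],p[:,:,::-1])
a,s=blob(p,(15,150,100),(32,255,255),(300,170,430,265));k=plane("side",a,.084);v=k-[.6355,.0085,0];print(a,s,k,np.hypot(*v[:2]),"lever",np.arctan2(v[1],v[0])%(2*np.pi)-2.15)
E
python3 k.py side4
```

```text
[0.56107978 0.04578236 0.24558169] [-2.49103733e+00 -1.91317208e+00 -1.52454897e-03] [ 1.66043056  2.13107529 -0.58439885]
[338.328 218.472] [333 213  12  12 125] [0.5165083  0.03926968 0.084     ] 0.1229056422257283 lever 0.7385487773263737
```

Request:
apply_moves:
  targets:
    - [[-0.219,-0.03,0,-1],[-0.219,-0.03,0,-1],[-0.219,-0.03,0,-1],[-0.219,-0.03,0,-1],[-0.219,-0.03,0,-0.5],[0,0,0,0],[0,0,0,0]]

```text
clock: 6.3
tcp_pos: [0.553, 0.0028, 0.2454]
tcp_rot: [-1.975, -2.443, 0.001]
force: [1.1, 1.0, -0.3]
gripper_width: 0.001
```

```bash
python3 k.py side5
```

```text
[0.55301561 0.00277521 0.24543252] [-1.97538307e+00 -2.44266474e+00  5.58299904e-04] [ 1.13423363  0.97321226 -0.31315786]
[308.42105263 219.05263158] [306 216   6   7  19] [0.58401512 0.04523343 0.084     ] 0.06324585168931998 lever 0.37187685621193367
```

View pics/side5.png

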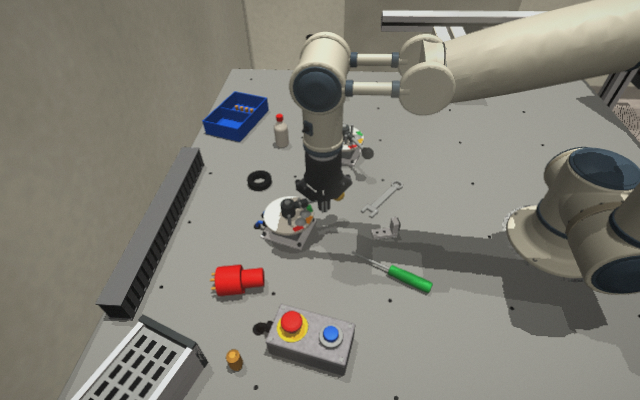

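The knob is now mostly behind the gripper, visible near (342,195). I'll back off and rise, then check it.

Request:
apply_moves:
  targets:
    - [[0.35,0,0,0],[0.35,0,0,0],[0,0,-0.8,0],[0,0,-0.8,0],[0,0,-0.6,0],[0,0,0,0]]

```text
clock: 7.1
tcp_pos: [0.5471, 0.0309, 0.336]
tcp_rot: [1.97, 2.443, 0.005]
force: [0.3, -0.8, -0.7]
gripper_width: 0.002
```

```bash
python3 k.py side6; python3 -c "
from h import *
p,d=viewer.camera('top');cv2.imwrite('pics/top6.png',p[:,:,::-1])"
```

```text
[0.54713715 0.03094007 0.33598852] [1.96954238 2.44296878 0.00482025] [ 0.32206477 -0.76905049 -0.67823913]
[337.62857143 193.2952381 ] [332 188  12  12 105] [ 0.52156454 -0.04201174  0.084     ] 0.1246303544114781 lever 1.4088913159364456
```

View pics/side6.png

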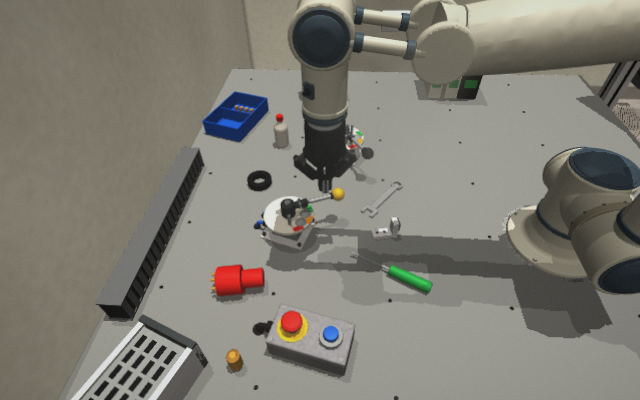

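The lever reads 1.41, which is against the full-open stop, with the knob at (338,193). Now to the reset button.

Request:
apply_moves:
  targets:
    - [[0.855,0.096,0,0],[0.855,0.096,0,0],[0.855,0.096,0,0],[0.855,0.096,0,0],[0.855,0.096,0,0],[0.855,0.096,0,0],[0.855,0.096,0,0],[0.855,0.096,0,0]]

```text
clock: 8.2
tcp_pos: [0.5186, 0.3051, 0.331]
tcp_rot: [-1.972, -2.444, 0.005]
force: [-0.2, -0.0, -0.1]
gripper_width: 0.002
```

Request:
apply_moves:
  targets:
    - [[0,0,0.6,0],[0,0,0.6,0],[0,0,0.4,0],[0,0,0,0],[0,0,0,0]]

```text
clock: 8.82
tcp_pos: [0.5194, 0.3038, 0.2702]
tcp_rot: [1.973, 2.444, 0.001]
force: [-0.2, 0.3, 0.7]
gripper_width: 0.001
```

```bash
python3 k.py side7; python3 -c "
from h import *
p=cv2.imread('pics/side7.png')[230:390,230:400];cv2.imwrite('pics/side7c.png',cv2.resize(p,None,fx=3.5,fy=3.5,interpolation=2))"
```

```text
[0.51937028 0.30383773 0.27020553] [1.97276437e+00 2.44446588e+00 1.39786480e-03] [-0.19992266  0.32302692  0.6904294 ]Traceback (most recent call last):
  File "k.py", line 6, in <module>
    a,s=blob(p,(15,150,100),(32,255,255),(300,170,430,265));k=plane("side",a,.084);v=k-[.6355,.0085,0];print(a,s,k,np.hypot(*v[:2]),"lever",np.arctan2(v[1],v[0])%(2*np.pi)-2.15)
        ~~~~^^^^^^^^^^^^^^^^^^^^^^^^^^^^^^^^^^^^^^^^^^^^^^^
  File "h.py", line 16, in blob
    n,l,st,ce=cv2.connectedComponentsWithStats(k); i=1+np.argmax(st[1:,4]); return ce[i],st[i]
                                                       ~~~~~~~~~^^^^^^^^^^
    return _wrapfunc(a, 'argmax', axis=axis, out=out, **kwds)
    return bound(*args, **kwds)
ValueError: attempt to get argmax of an empty sequence
```

View pics/side7c.png

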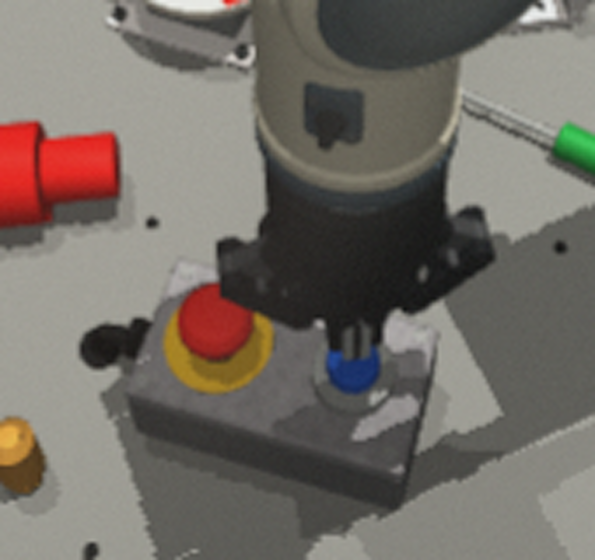

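The fingertips sit over the blue button. The gripper's knuckle points towards the e-stop, so I'll turn the tool about 60° for clearance before pressing.

Request:
apply_moves:
  targets:
    - [[0,0,0,-1],[0,0,0,-1],[0,0,0,-1],[0,0,0,-1],[0,0,0,-1],[0,0,0,-1],[0,0,0,-1],[0,0,0,-1]]

```text
clock: 9.88
tcp_pos: [0.5195, 0.3039, 0.271]
tcp_rot: [0.802, 3.036, 0.002]
force: [0.3, 0.2, 0.2]
gripper_width: -0.0
```

Request:
apply_moves:
  targets:
    - [[0,0,0,-1],[0,0,0,-1],[0,0,0,-1],[0,0,0.25,0],[0,0,0,0]]

```text
clock: 10.5
tcp_pos: [0.519, 0.3037, 0.2585]
tcp_rot: [-0.326, -3.123, 0.001]
force: [0.3, 0.5, -0.3]
gripper_width: 0.002
```

```bash
python3 -c "
from h import *
p,d=viewer.camera('side');cv2.imwrite('pics/side8c.png',cv2.resize(p[230:390,230:400,::-1],None,fx=3.5,fy=3.5,interpolation=2));print(readout.get_obs()['tcp_pos'])"
```

```text
[0.51910424 0.30376315 0.25892909]
```

View pics/side8c.png

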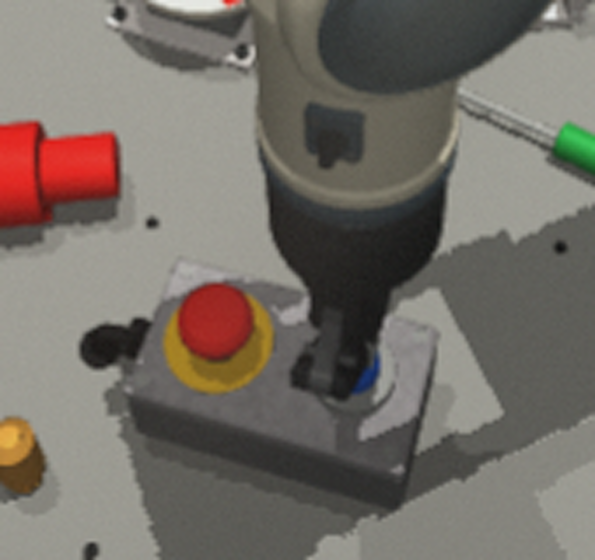

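Request:
apply_moves:
  targets:
    - [[0,0,0.1,0],[0,0,0.1,0],[0,0,0.1,0],[0,0,0,0]]

```text
clock: 11.05
tcp_pos: [0.5192, 0.3039, 0.2477]
tcp_rot: [0.323, 3.125, 0.0]
force: [-0.8, -0.4, 2.9]
gripper_width: -0.001
```

Request:
apply_moves:
  targets:
    - [[0,0,0.05,0],[0,0,0,0]]

```text
clock: 11.3
tcp_pos: [0.5192, 0.3039, 0.2458]
tcp_rot: [0.323, 3.125, 0.0]
force: [-1.5, -0.5, 4.1]
gripper_width: -0.001
```

Request:
apply_moves:
  targets:
    - [[0,0,0.05,0],[0,0,0,0]]

```text
clock: 11.55
tcp_pos: [0.5192, 0.3039, 0.2454]
tcp_rot: [0.323, 3.124, 0.001]
force: [-3.8, -2.6, 11.1]
gripper_width: -0.0
```

Request:
apply_moves:
  targets:
    - [[0,0,0.04,0],[0,0,0,0]]

```text
clock: 11.8
tcp_pos: [0.5191, 0.3038, 0.2453]
tcp_rot: [0.323, 3.123, 0.002]
force: [-6.5, -3.9, 16.4]
gripper_width: -0.0
```

The button stopped hard at a tip height of 72 mm, which is 78 minus 6, with 16 N on it, so it is fully in. Now I'll release it and move clear.

Request:
apply_moves:
  targets:
    - [[0,0,-0.2,0],[0,0,-0.4,0],[0,0,-0.8,0],[0,0,-1,0],[0,0,-1,0],[0,0,-0.5,0],[0,0,0,0]]

```text
clock: 12.68
tcp_pos: [0.5193, 0.3039, 0.4002]
tcp_rot: [0.322, 3.122, 0.003]
force: [-0.9, 0.2, 0.1]
gripper_width: 0.002
```

Request:
apply_moves:
  targets:
    - [[-1,0,0,0],[-1,0,0,0],[-1,0,0,0],[0,0,0,0]]

```text
clock: 13.18
tcp_pos: [0.6391, 0.2782, 0.3929]
tcp_rot: [-0.326, -3.119, 0.005]
force: [-0.9, -0.5, -0.6]
gripper_width: -0.003
```

Run:
```python
from h import *
o=readout.get_obs();print(o['tcp_pos'],o['force'],o['clock'])
for n in("top","side"):
    p,d=viewer.camera(n);cv2.imwrite(f"pics/{n}9.png",p[:,:,::-1]); q=np.load(n+"0.npz")['p']
    for nm,lo,hi,bt,bs in(("reset",(100,110,60),(125,255,255),(185,198,212,222),(315,320,345,350)),("estop",(0,150,60),(8,255,255),(190,165,220,200),(275,305,310,340)),("knob",(15,130,90),(32,255,255),(320,190,350,225),(325,180,350,205))):
        try:
            b=bt if n=="top" else bs
            print(n,nm,blob(p,lo,hi,b),blob(q,lo,hi,b)[0] if nm!="knob" else plane(n,blob(p,lo,hi,b)[0],.084))
        except Exception as e: print(n,nm,e)
```

```text
[0.63905337 0.27824115 0.39286815] [-0.86033834 -0.5204644  -0.60301521] 13.175
top reset (array([193.6, 208.2]), array([193, 207,   2,   3,   5], dtype=int32)) [196.74698795 210.59036145]
top estop (array([206.69444444, 180.77777778]), array([201, 176,  10,  13,  72], dtype=int32)) [203.75159236 181.7133758 ]
top knob (array([333.88118812, 211.91089109]), array([329, 206,  11,  12, 101], dtype=int32)) [ 0.52124218 -0.0392207   0.084     ]
side reset (array([330.23834197, 333.43005181]), array([323, 326,  15,  16, 193], dtype=int32)) [330.21465969 333.48167539]
side estop (array([291.06145251, 321.36592179]), array([281, 311,  21,  22, 358], dtype=int32)) [291.025 321.4  ]
side knob (array([337.58558559, 193.40540541]), array([332, 188,  12,  12, 111], dtype=int32)) [ 0.52165201 -0.04162519  0.084     ]
```

View pics/side9.png

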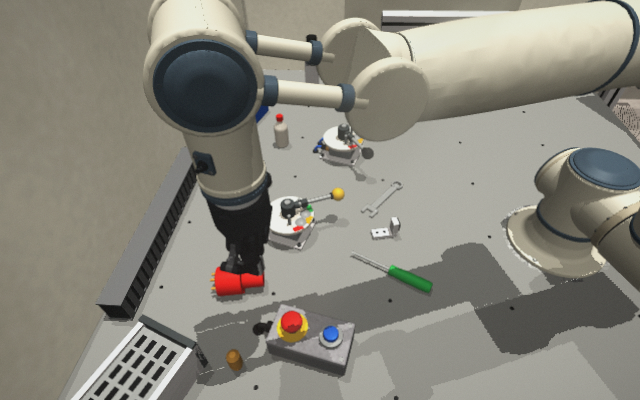

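View pics/top9.png

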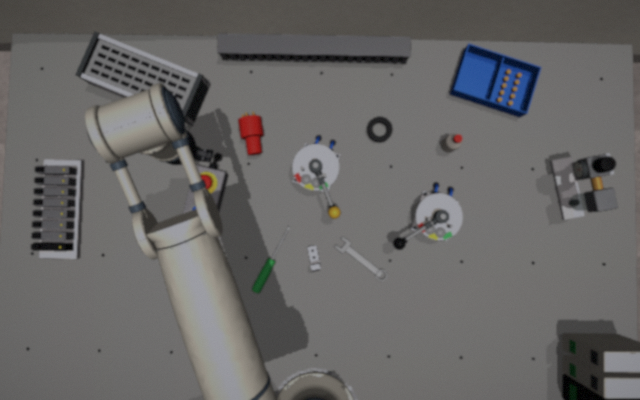

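The side view shows the blue button back at its first position (330.2,333.4), the e-stop unchanged, and the knob at the green mark. In the top view the bench items and the black knob (400,243) have not moved. Handing in.

```bash
python3 -c "
from plant import env
print(env.close_job())"
```

```text
the job is handed in; nothing more can be done
None
```

The yellow lever is at its full-open stop and the blue reset button has been pressed fully in and has come back out. I handed the job in at about 13 s, with the gripper clear of everything.

- **Lever:** With the fingers shut, I pushed the rod from red, past the amber notch, until it snapped to green. The knob measured about 1.41 rad (full stop is 1.40) when I backed off, and the last pictures from both cameras put it at the same place.
- **Reset button:** It bottomed at a fingertip height of 72 mm, which is exactly its 6 mm of travel, with 16 N on it. After release, the side camera showed it within 0.1 pixel of where it started.
- **Left alone:** The e-stop looks unchanged in the side view. By eye, the black-knobbed lever and the items on the bench are where they were; I did not measure them.
- **Checks that failed or disagreed:**
  - In the last top view the arm hid the button and part of the e-stop, so those two rest on the side camera alone.
  - The knob could not be read while the gripper covered it, once during the push and once at the button. I read it again once the view was clear.

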